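# Kit the repaired unit's parts into the caddy

## Task

Gather the good parts of the repaired unit into the caddy: set the sensor housing with the blue window in the blue pocket, the plug with the yellow collar in the yellow pocket, the knob with the green disc in the green pocket and the white relay in the white pocket. Each must stand upright on the floor in the middle of its pocket, to within about a centimetre. The housing and the plug with a red stripe across the top are scrap: leave them standing where they are.

Things in the scene. Friction and masses are not known exactly. Their poses are not given: they have to be found in the camera images.
- housing: good sensor housing: grey cast aluminium block 58 (x) x 40 (y) x 42 (z) mm with a plain blue window on its top, no red stripe; about 0.18 kg. Origin: centre of its underside; z up. It stands loose on the bench, at least 85 mm centre to centre from any other part, at any yaw.
- housing_scrap: scrapped sensor housing: same block, 58 x 40 x 42 mm with a blue window, but a red stripe 14 mm wide crosses its top. Stays where it is. Origin: centre of its underside; z up. It stands loose on the bench, at least 85 mm centre to centre from any other part, at any yaw.
- plug: good plug connector: upright aluminium cylinder 36 mm in diameter, 48 mm high in all, on a foot flange 42 mm in diameter and 8 mm high; yellow collar round its top with a black pin face in the middle, no red stripe; about 0.12 kg. Origin: centre of its underside; z up. It stands loose on the bench, at least 85 mm centre to centre from any other part, at any yaw.
- plug_scrap: scrapped plug connector: same as the good one, yellow collar, but a red stripe 14 mm wide crosses its top. Stays where it is. Origin: centre of its underside; z up. It stands loose on the bench, at least 85 mm centre to centre from any other part, at any yaw.
- knob: control knob: upright fluted cylinder, dark grey, 38 mm in diameter (40 over the flutes), 40 mm high, green disc with a white pointer line on its top; about 0.06 kg. Origin: centre of its underside; z up. It stands loose on the bench, at least 85 mm centre to centre from any other part, at any yaw.
- relay: relay: upright white plastic block 38 (x) x 30 (y) x 48 (z) mm with a black base; about 0.08 kg. Origin: centre of its underside; z up. It stands loose on the bench, at least 85 mm centre to centre from any other part, at any yaw.
- pocket_blue: blue pocket of the fixed grey caddy (232 mm square, rim 20 mm high, four pockets two by two at 107 mm pitch, colours shuffled): open square tray, blue all over, 104 mm outside, 96 mm inside, floor 4 mm thick, 14 mm high in all. A part set in it stands 10 mm above the bench; walls end 20 mm above the bench. Origin: centre of its underside, 6 mm above the bench; x, y along its walls.
- pocket_yellow: yellow pocket of the fixed grey caddy (232 mm square, rim 20 mm high, four pockets two by two at 107 mm pitch, colours shuffled): open square tray, yellow all over, 104 mm outside, 96 mm inside, floor 4 mm thick, 14 mm high in all. A part set in it stands 10 mm above the bench; walls end 20 mm above the bench. Origin: centre of its underside, 6 mm above the bench; x, y along its walls.
- pocket_green: green pocket of the fixed grey caddy (232 mm square, rim 20 mm high, four pockets two by two at 107 mm pitch, colours shuffled): open square tray, green all over, 104 mm outside, 96 mm inside, floor 4 mm thick, 14 mm high in all. A part set in it stands 10 mm above the bench; walls end 20 mm above the bench. Origin: centre of its underside, 6 mm above the bench; x, y along its walls.
- pocket_white: white pocket of the fixed grey caddy (232 mm square, rim 20 mm high, four pockets two by two at 107 mm pitch, colours shuffled): open square tray, white all over, 104 mm outside, 96 mm inside, floor 4 mm thick, 14 mm high in all. A part set in it stands 10 mm above the bench; walls end 20 mm above the bench. Origin: centre of its underside, 6 mm above the bench; x, y along its walls.
There are look-alikes about, which are no part of the job. Leave any orange, pink or purple look-alike of the plug alone.

How it is judged:
By the outcome, as a careful person would: the job done as asked, in the order asked, and still so for the second after the job is handed in, with the robot touching nothing.
It also fails if it takes over 104 s, if anything falls off the work surface, if the arm or the gripper's body presses on something with over 40 N, if the wrist force passes 120 N, or if a joint passes its speed limit or range.

## Robot

A 6-joint arm with a two-finger parallel gripper is mounted at the origin on the work surface. World frame = base frame: x ahead of the robot, y to its left, z up, the work surface at z = 0. Lengths are in m, angles in degrees, forces in N, time in s.
With the tool pointing down it reaches from about 0.25 to 0.725 m from the base axis. Payload 4 kg.
Tool frame: the origin (TCP) lies at the very end of the fingers, on their centre line; the grasp point (between the pads) lies pinch_z behind it (pinch_z is the distance from the TCP to the grasp point, in m); z points along the fingers, y is the line along which they close (so a half turn about z gives the same grasp; the last joint's range is limited). The gripper opens to 85 mm and grips with 20 to 120 N. Pads are 22 mm wide; open, the fingers measure 114 mm over their backs; the gripper's body (76 mm by 85 mm) begins 54 mm behind the grasp point. The pads swing forward as they close: fully open they stand 13 mm farther back than shut.
Start: joints at [-76.662, 13.785, 0.286, 76.501, 0, 90], TCP at [0.115, -0.487, 0.201] pointing down, gripper open.
Joint ranges: [-155.79, 155.79], [-60.16, 107.12], [-62.33, 73.08], [-114, 123.19], [-81.49, 82.49], [-180, 180]. Speed limits (degrees/s): [159.86, 159.86, 180, 180, 180, 180].

## Interface

Orientations are given as a 3x3 rotation matrix whose columns are the frame's x, y, z axes.
In Python, from bench import get_obs, grab_frame, camera_model, sign_off, boxes_of, spot_point, pinch_z gives the robot as it stands.
- The arm moves only by the tool apply_moves, never from a script. Its argument "plan" is a list of rows, each a list of 3 entries, a list of its own where there are three numbers: the shift along the tool's x, y, z in units of 25 mm (1.0 is 25 mm), then the turn, a rotation vector about the tool's x, y, z in units of 6 degrees (1.0 is 6 degrees), then the finger opening in mm, from 0 to 85.4. In form: [[[x, y, z], [rx, ry, rz], hand], ...]. A call has 1 to 8 rows; each row is the pose to reach, as a shift and turn from the pose commanded when the call began, along the tool's axes at that moment; what a row does not reach only later rows make up. A row lasts 1/12 s, in which the tool goes at most 41.7 mm and 7.16 degrees, less where a joint would pass 70% of its speed; a pose out of reach is approached as far as the arm can. A call with a gripper value outside its range is refused whole. The fingers move at their own pace and stop on an object; "squeeze" is the grip in N (left out, the last holds). Time passes only in rows, so rows that repeat a pose let the fingers close. It gives the time, the measured TCP pose, the force, the opening and the grip force at its end, in the units of the state.
- get_obs(): the state, without advancing time (a new reading comes with each control period).
- grab_frame(name): name is "side" or "top" or "wrist"; returns (picture, depth): 400x640x3 uint8, red, green, blue; 400x640 float32, m along the optical axis (not along the pixel's ray), 0 where there is no reading.
- camera_model(name): a dict with "mtx" (3x3 intrinsics, pixels), "extrinsics" (4x4, takes a point from camera to world coordinates); the wrist camera has in their place "hand_eye" (4x4, takes a point from camera to tool coordinates, whose origin is the TCP and whose axes are the flange's). Camera axes: x right, y down, z forward; pixel columns grow to the right and rows downward; lengths in m; the calibration is good to about 2 mm. The wrist camera is an equidistant fisheye: a pixel r from the principal point sees the ray r / f radians off the axis. A picture is of the moment at which its call begins: read the wrist's pose just before it. camera_model takes no time and is no camera call.
- sign_off(): hands the job in; it is judged then, once.
Trained networks look in the newest picture that a camera, given by its name, has taken for a name from the list of things; names that differ only in an ending like _2 or _b are one class to them, and where a whole thing is asked for, a point or a joint stands for the part that bears it (a point fixed in the world has none). Each returns a list of dicts, best first, with "conf" (0 to 1); they miss things now and then, are a little off and sometimes report something else, mostly with a low value. They report only what shows in the picture. A call takes as long as a camera call. They do not tell look-alikes from the thing itself.
- boxes_of(camera, target): "xyz" ([x, y, z] in m, in world coordinates, good to about 4 mm: the middle of the surface that is visible of it).
- spot_point(camera, target): "xyz" ([x, y, z] in m, in world coordinates, good to about 4 mm: a listed point, or the origin of a listed thing).
The state is a dict: "time_s": time; "joint_pos": joint angles; "qd": joint speeds; "joint_torque": joint torques, N m; "ee_pos": TCP position; "ee_rot": TCP orientation; "force": force on the tool from outside, world axes, zero at the start; "wrist_torque": the same for the moment, N m; "finger_gap": opening from 0.0 (shut) to 1.0 (fully open); "gripper_force": force on a finger pad.
Only numpy, scipy, OpenCV 4.12 (cv2) and the standard library are available. Lean on these libraries where they do the work, as an engineer would, in place of code of your own. Each camera call takes 0.05 s, during which the arm holds its last target. There are 200 camera calls.

## Working session

There is one attempt and no reset: what is moved stays moved. The work goes in short steps, Python scripts to look and compute and a tool call to move; the robot and the scene stay as the last step left them, time stands still between calls to the robot, and variables do not carry over. Pictures are saved under pics/ and viewed, at most 14 in all, crops included, and the job is handed in when it is done.

Besides the shell and the picture viewer there is one more tool, called after "Call:" as name(argument=value, ...), one argument or row to a line, values as JSON. apply_moves: Moves the arm, as the interface text tells. Its arguments: {"type":"object","properties":{"plan":{"type":"array"},"squeeze":{"type":"number"}},"required":["plan"]}

```bash
mkdir -p pics; ls; cat > h.py <<'E'
import numpy as np, cv2
from bench import *
def save(n,f):
    p,d=grab_frame(n); cv2.imwrite(f'pics/{f}.png',p[:,:,::-1]); np.save(f'pics/{f}.npy',d); return p,d
def px2w(cam,u,v,d):
    m=camera_model(cam);K=np.array(m['mtx']);E=np.array(m['extrinsics'])
    c=np.array([(u-K[0,2])/K[0,0]*d,(v-K[1,2])/K[1,1]*d,d,1]);return (E@c)[:3]
E
python3 - <<'E'
from h import *
o=get_obs(); print(o['time_s'],o['ee_pos'],np.round(o['ee_rot'],3),o['finger_gap'],'pz',pinch_z if not callable(pinch_z) else pinch_z())
for c in ('top','side'):
    save(c,c+'0'); m=camera_model(c); print(c,np.round(m['mtx'],1).tolist(),np.round(m['extrinsics'],3).tolist())
    for t in ('housing','plug','knob','relay','pocket_blue','pocket_yellow','pocket_green','pocket_white'):
        print(t,[(np.round(r['xyz'],3).tolist(),round(r['conf'],2)) for r in spot_point(c,t)])
E
```

```text
pics
0.0 [ 0.11518614 -0.48583936  0.20050959] [[ 0.973  0.231 -0.   ]
 [ 0.231 -0.973  0.002]
 [-0.    -0.002 -1.   ]] 0.9999738595615036 pz 0.0187
top [[384.4, 0.0, 319.1], [0.0, 384.4, 197.9], [0.0, 0.0, 1.0]] [[-0.021, -0.99, 0.138, 0.406], [-1.0, 0.02, -0.009, 0.002], [0.006, -0.138, -0.99, 0.91], [0.0, 0.0, 0.0, 1.0]]
housing [([0.628, 0.086, 0.002], 0.75), ([0.497, 0.369, -0.002], 0.58), ([0.515, 0.082, 0.004], 0.17)]
plug [([0.645, 0.319, 0.0], 0.88), ([0.486, 0.24, -0.003], 0.83), ([0.365, 0.292, -0.001], 0.74), ([0.69, 0.205, -0.001], 0.71)]
knob [([0.64, -0.243, 0.001], 0.62)]
relay [([0.391, -0.274, -0.0], 0.66)]
pocket_blue [([0.529, -0.028, 0.001], 0.87)]
pocket_yellow [([0.634, -0.016, 0.004], 0.75)]
pocket_green [([0.521, 0.08, 0.003], 0.65)]
pocket_white [([0.626, 0.087, -0.001], 0.7)]
side [[461.5, 0.0, 315.4], [0.0, 461.5, 203.4], [0.0, 0.0, 1.0]] [[0.966, -0.143, 0.216, 0.297], [-0.259, -0.519, 0.814, -0.811], [-0.004, -0.842, -0.539, 0.586], [0.0, 0.0, 0.0, 1.0]]
housing [([0.496, 0.375, -0.002], 0.96)]
plug [([0.691, 0.208, -0.005], 0.8), ([0.612, 0.243, -0.001], 0.66), ([0.485, 0.236, 0.0], 0.58), ([0.643, 0.322, -0.004], 0.47)]
knob [([0.641, -0.243, 0.001], 0.82)]
relay [([0.392, -0.273, -0.001], 0.59)]
pocket_blue [([0.527, -0.028, 0.009], 0.69)]
pocket_yellow [([0.634, -0.023, 0.004], 0.92)]
pocket_green [([0.518, 0.074, 0.006], 0.77), ([0.508, -0.327, 0.001], 0.2)]
pocket_white [([0.625, 0.086, 0.003], 0.83)]
```

View pics/top0.png

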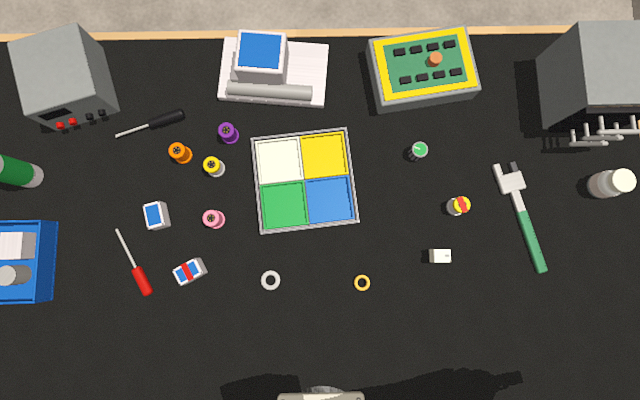

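View pics/side0.png

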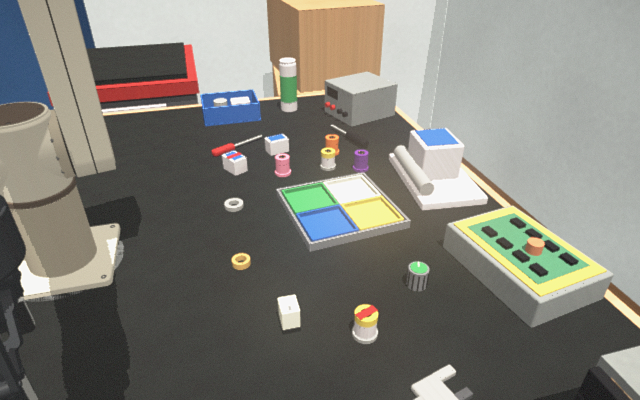

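The top view shows the good housing at (155,215) and the scrap one at (189,271). The good plug is at (213,166), the scrap plug at (459,205), the knob at (418,150) and the relay at (440,256). The caddy is around (305,180), with white and yellow in the far row and green and blue in the near row. The side view agrees: the purple, orange and pink plugs around (330,155) are look-alikes, and the striped housing is at (235,163).

```bash
cat >> h.py <<'E'
def cloud(cam,f):
    d=np.load(f'pics/{f}.npy');v,u=np.mgrid[0:400,0:640];m=camera_model(cam);K=np.array(m['mtx']);E=np.array(m['extrinsics'])
    c=np.stack([(u-K[0,2])/K[0,0]*d,(v-K[1,2])/K[1,1]*d,d],-1)
    P=c@E[:3,:3].T+E[:3,3]; P[d<=0]=np.nan; return P,cv2.imread(f'pics/{f}.png')[:,:,::-1]
E
python3 - <<'E'
from h import *
G=dict(housing=(.497,.372),plug=(.612,.243),knob=(.64,-.243),relay=(.391,-.274))
for c in ('top','side'):
    P,I=cloud(c,c+'0')
    b=P[(abs(P[...,0]-.45)<.05)&(abs(P[...,1]+.15)<.05)]; print(c,'bench z',np.round(np.median(b[:,2]),4))
    for n,g in G.items():
        q=P[np.hypot(P[...,0]-g[0],P[...,1]-g[1])<.05]; z=q[q[:,2]>.02,2]; zt=np.percentile(z,90) if len(z) else 0
        t=q[abs(q[:,2]-zt)<.005]; 
        if len(t)<5: print(n,'few',len(t)); continue
        r=cv2.minAreaRect((t[:,:2]*1000).astype(np.float32))
        print(n,len(t),'ztop',round(zt,4),'mean',np.round(t[:,:2].mean(0),4),'rect',np.round(r[0],1),np.round(r[1],1),round(r[2],1))
    H=cv2.cvtColor(I,cv2.COLOR_RGB2HSV).astype(int)
    ctr=dict(blue=(.528,-.028),yellow=(.634,-.02),green=(.52,.078),white=(.626,.086))
    for n,g in ctr.items():
        h,s,v=H[...,0],H[...,1],H[...,2]
        mk={'blue':(abs(h-108)<12)&(s>120),'yellow':(abs(h-25)<8)&(s>140),'green':(abs(h-65)<15)&(s>100),'white':(s<60)&(v>215)}[n]
        mk=mk&(np.hypot(P[...,0]-g[0],P[...,1]-g[1])<.075)
        q=P[mk]; r=cv2.minAreaRect((q[:,:2]*1000).astype(np.float32))
        print(n,len(q),'zmed',np.round(np.median(q[:,2]),4),'mean',np.round(q[:,:2].mean(0),4),np.round(r[0],1),np.round(r[1],1),round(r[2],1))
E
```

```text
top bench z -0.0002
housing 433 ztop 0.0441 mean [0.497  0.3695] rect [496.9 369.9] [57.9 40.2] 15.0
plug 199 ztop 0.05 mean [0.6095 0.2394] rect [609.6 239.9] [36.9 33.8] 44.3
knob 192 ztop 0.0422 mean [ 0.6379 -0.2424] rect [ 638.7 -242.1] [35.3 36.8] 88.2
relay 216 ztop 0.0493 mean [ 0.3918 -0.2761] rect [ 392.  -276.3] [38.2 26.5] 88.8
blue 1954 zmed 0.0101 mean [ 0.5279 -0.0298] [527.8 -29.4] [104.1 104. ] 5.7
yellow 1915 zmed 0.0101 mean [ 0.6352 -0.0187] [636.6 -18.1] [109.4 104.9] 5.6
green 1972 zmed 0.0102 mean [0.517  0.0778] [516.7  78.1] [103.6 106.1] 5.7
white 1827 zmed 0.0102 mean [0.6231 0.0893] [623.2  88.9] [104.8 106.3] 5.9
side bench z 0.001
housing 138 ztop 0.0443 mean [0.4965 0.3658] rect [496.6 369.6] [57.7 45.2] 15.8
plug 89 ztop 0.0505 mean [0.6087 0.2367] rect [609.  238.3] [41.4 34.3] 72.9
knob 247 ztop 0.0425 mean [ 0.6377 -0.2456] rect [ 638.8 -244.1] [39.4 36.2] 50.2
relay 342 ztop 0.0497 mean [ 0.392  -0.2799] rect [ 392.3 -278.2] [40.1 30.1] 89.8
blue 1254 zmed 0.0115 mean [ 0.5261 -0.0247] [527.8 -30.8] [104.3 107.9] 6.0
yellow 0 zmed nan mean [nan nan] [0. 0.] [0. 0.] 0.0
green 970 zmed 0.0117 mean [0.5149 0.0842] [517.  77.] [104.  107.9] 5.5
white 1040 zmed 0.0121 mean [0.6259 0.0971] [626.5  90.4] [112.1 115. ] 4.9
  return _methods._mean(a, axis=axis, dtype=dtype,
  ret = ret.dtype.type(ret / rcount)
<stdin>:19: RuntimeWarning: Mean of empty slice.
  ret = um.true_divide(
```

```bash
cat >> h.py <<'E'
def R(psi):
    a=np.radians(psi);y=np.array([np.cos(a),np.sin(a),0]);z=np.array([0,0,-1.]);return np.stack([np.cross(y,z),y,z],1)
def chain(wps,p=None,r=None):
    from scipy.spatial.transform import Rotation as Ro
    o=get_obs(); p=o['ee_pos'] if p is None else p; r=np.array(o['ee_rot']) if r is None else r
    print('t',round(o['time_s'],2),'p',np.round(o['ee_pos'],4),'psi',round(np.degrees(np.arctan2(r[1,1],r[0,1])),1),'j',np.round(o['joint_pos'],0),'F',np.round(o['force'],1))
    for *t,psi in wps:
        q=R(psi); print(t,psi,'shift',np.round(r.T@(np.array(t)-p)/.025,2),'turn',np.round(Ro.from_matrix(r.T@q).as_rotvec(degrees=True)/6,2)); p,r=np.array(t),q
E
python3 - <<'E'
from h import *
chain([(.33,-.25,.2,-22),(.45,.03,.2,33),(.497,.30,.15,88),(.497,.370,.08,105),(.497,.370,.014,105),(.497,.370,.12,105)])
P,I=cloud('top','top0')
q=P[(np.hypot(P[...,0]-.497,P[...,1]-.37)<.05)&(abs(P[...,2]-.044)<.005)][:,:2]; w,v=np.linalg.eigh(np.cov(q.T)); print('long axis',np.degrees(np.arctan2(v[1,1],v[0,1])))
E
```

```text
t 0.9 p [ 0.1153 -0.4865  0.2014] psi -76.7 j [-77.  14.   0.  76.   0.  90.] F [ 0.3 -0.1  0.9]
[0.33, -0.25, 0.2] -22 shift [10.54 -7.23  0.06] turn [ 0.    0.   -9.11]
[0.45, 0.03, 0.2] 33 shift [12.18  0.25  0.  ] turn [ 0.    0.   -9.17]
[0.497, 0.3, 0.15] 88 shift [8.03 7.46 2.  ] turn [ 0.    0.   -9.17]
[0.497, 0.37, 0.08] 105 shift [0.1 2.8 2.8] turn [ 0.    0.   -2.83]
[0.497, 0.37, 0.014] 105 shift [0.   0.   2.64] turn [0. 0. 0.]
[0.497, 0.37, 0.12] 105 shift [ 0.    0.   -4.24] turn [0. 0. 0.]
long axis -167.15458022669034
```

Call:
apply_moves(
  plan=[
    [[10.5, -7.2, 0], [0, 0, -9.1], 85],
    [[10.5, -7.2, 0], [0, 0, -9.1], 85],
    [[10.5, -7.2, 0], [0, 0, -9.1], 85],
    [[10.5, -7.2, 0], [0, 0, -9.1], 85],
    [[10.5, -7.2, 0], [0, 0, -9.1], 85],
    [[10.5, -7.2, 0], [0, 0, -9.1], 85],
    [[10.5, -7.2, 0], [0, 0, -9.1], 85],
    [[10.5, -7.2, 0], [0, 0, -9.1], 85],
  ],
  squeeze=40,
)

```text
time_s: 1.57
ee_pos: [0.331, -0.2482, 0.2017]
ee_rot: [[0.368, 0.93, 0.001], [0.93, -0.368, 0.0], [0.001, 0.001, -1.0]]
force: [0.3, -0.1, -0.3]
finger_gap: 0.995
gripper_force: 0.0
```

Call:
apply_moves(
  plan=[
    [[12.2, 0.25, 0], [0, 0, -9.1], 85],
    [[12.2, 0.25, 0], [0, 0, -9.1], 85],
    [[12.2, 0.25, 0], [0, 0, -9.1], 85],
    [[12.2, 0.25, 0], [0, 0, -9.1], 85],
    [[12.2, 0.25, 0], [0, 0, -9.1], 85],
    [[12.2, 0.25, 0], [0, 0, -9.1], 85],
    [[12.2, 0.25, 0], [0, 0, -9.1], 85],
    [[12.2, 0.25, 0], [0, 0, -9.1], 85],
  ],
)

```text
time_s: 2.23
ee_pos: [0.4514, 0.0342, 0.2015]
ee_rot: [[-0.547, 0.837, 0.002], [0.837, 0.547, 0.002], [0.001, 0.003, -1.0]]
force: [1.1, -0.5, 0.9]
finger_gap: 0.993
gripper_force: 0.0
```

Call:
apply_moves(
  plan=[
    [[8, 7.4, 2], [0, 0, -9.1], 85],
    [[8, 7.4, 2], [0, 0, -9.1], 85],
    [[8, 7.4, 2], [0, 0, -9.1], 85],
    [[8, 7.4, 2], [0, 0, -9.1], 85],
    [[8, 7.4, 2], [0, 0, -9.1], 85],
    [[8, 7.4, 2], [0, 0, -9.1], 85],
    [[8, 7.4, 2], [0, 0, -9.1], 85],
    [[8, 7.4, 2], [0, 0, -9.1], 85],
  ],
)

```text
time_s: 2.9
ee_pos: [0.4977, 0.3029, 0.1492]
ee_rot: [[-0.999, 0.039, -0.001], [0.039, 0.999, 0.001], [0.001, 0.001, -1.0]]
force: [0.3, -0.2, 0.7]
finger_gap: 0.994
gripper_force: 0.0
```

Call:
apply_moves(
  plan=[
    [[0.13, 2.68, 2.77], [0, 0, -2.75], 85],
    [[0.13, 2.68, 2.77], [0, 0, -2.75], 85],
    [[0.13, 2.68, 2.77], [0, 0, -2.75], 85],
    [[0.13, 2.68, 2.77], [0, 0, -2.75], 85],
    [[0.13, 2.68, 2.77], [0, 0, -2.75], 85],
  ],
)

```text
time_s: 3.32
ee_pos: [0.4974, 0.3645, 0.0812]
ee_rot: [[-0.972, -0.236, -0.002], [-0.236, 0.972, -0.002], [0.002, -0.001, -1.0]]
force: [0.3, -0.8, 0.5]
finger_gap: 0.994
gripper_force: 0.0
```

```bash
python3 - <<'E'
from h import *
chain([(.497,.370,.014,104.5),(.497,.370,.12,104.5),(.52,.15,.12,96),(.528,-.029,.1,96),(.528,-.029,.025,96)])
E
```

```text
t 3.32 p [0.4974 0.3645 0.0812] psi 103.6 j [36. 31.  8. 67. -0. 23.] F [ 0.3 -0.8  0.5]
[0.497, 0.37, 0.014] 104.5 shift [-0.04  0.22  2.69] turn [-0.01 -0.02 -0.14]
[0.497, 0.37, 0.12] 104.5 shift [ 0.    0.   -4.24] turn [0. 0. 0.]
[0.52, 0.15, 0.12] 96 shift [ 1.31 -8.75  0.  ] turn [0.   0.   1.42]
[0.528, -0.029, 0.1] 96 shift [ 0.43 -7.15  0.8 ] turn [0. 0. 0.]
[0.528, -0.029, 0.025] 96 shift [0. 0. 3.] turn [0. 0. 0.]
```

Call:
apply_moves(
  plan=[
    [[0, 0.2, 1.0], [0, 0, 0], 85],
    [[0, 0.2, 2.0], [0, 0, 0], 85],
    [[0, 0.2, 2.7], [0, 0, 0], 85],
    [[0, 0.2, 2.7], [0, 0, 0], 85],
    [[0, 0.2, 2.7], [0, 0, 0], 30],
    [[0, 0.2, 2.7], [0, 0, 0], 30],
    [[0, 0.2, 2.7], [0, 0, 0], 30],
    [[0, 0.2, 2.7], [0, 0, 0], 30],
  ],
)

```text
time_s: 3.98
ee_pos: [0.4983, 0.3702, 0.0169]
ee_rot: [[-0.972, -0.235, 0.003], [-0.235, 0.972, 0.002], [-0.003, 0.001, -1.0]]
force: [0.3, -0.2, 0.3]
finger_gap: 0.452
gripper_force: 0.0
```

Call:
apply_moves(
  plan=[
    [[0, 0, 0], [0, 0, 0], 30],
    [[0, 0, 0], [0, 0, 0], 30],
    [[0, 0, 0], [0, 0, 0], 30],
    [[0, 0, 0], [0, 0, 0], 30],
  ],
)

```text
time_s: 4.32
ee_pos: [0.4969, 0.3696, 0.0148]
ee_rot: [[-0.972, -0.236, 0.0], [-0.236, 0.972, 0.0], [-0.0, 0.0, -1.0]]
force: [0.2, 0.0, -0.2]
finger_gap: 0.352
gripper_force: 0.0
```

```bash
python3 - <<'E'
from h import *
p,d=save('top','top1'); q,_=save('side','side1')
w,dw=save('wrist','wrist1')
a=cv2.resize(p[150:300,100:300],(400,300)); b=cv2.resize(q[80:230,180:380],(400,300))
m=np.hstack([a,b]); m=np.vstack([m,cv2.resize(w,(480,300))[:, :480].copy() if 0 else np.hstack([cv2.resize(w,(480,300)),np.zeros((300,320,3),np.uint8)])])
cv2.imwrite('pics/m1.png',m[:,:,::-1])
E
```

```text
(no output)
```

View pics/m1.png

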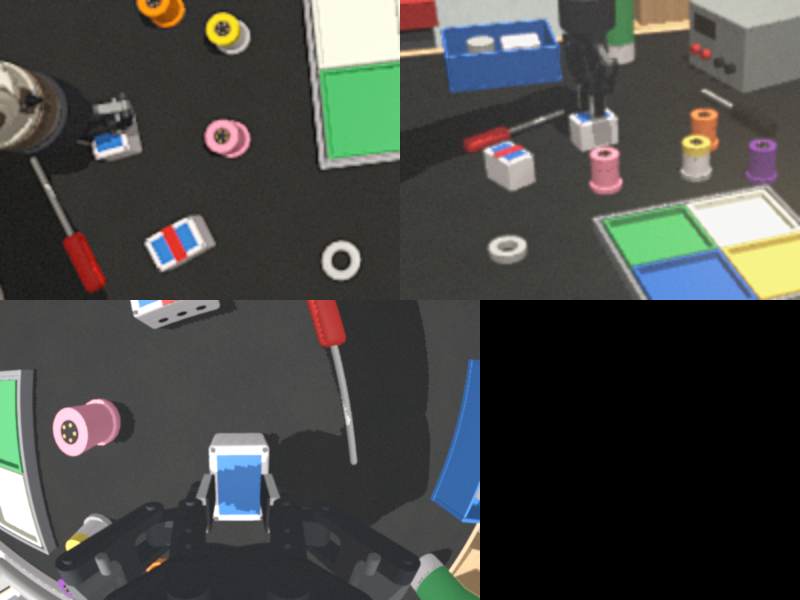

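The three-view montage shows the fingers on either side of the good housing, with the block between the pads at about (240,485) in the wrist view. The reported gap equals the 30 mm I commanded, so I'll command a full close.

Call:
apply_moves(
  plan=[
    [[0, 0, 0], [0, 0, 0], 0],
    [[0, 0, 0], [0, 0, 0], 0],
    [[0, 0, 0], [0, 0, 0], 0],
    [[0, 0, 0], [0, 0, 0], 0],
  ],
  squeeze=40,
)

```text
time_s: 4.8
ee_pos: [0.4969, 0.3695, 0.0146]
ee_rot: [[-0.972, -0.236, -0.0], [-0.236, 0.972, -0.0], [0.0, -0.0, -1.0]]
force: [0.5, -0.3, -0.1]
finger_gap: 0.003
gripper_force: 0.0
```

```bash
python3 - <<'E'
from h import *
w,dw=save('wrist','wrist2'); q,_=save('side','side2');p,_=save('top','top2')
cv2.imwrite('pics/m2.png',np.hstack([cv2.resize(w[200:,160:480],(480,300)),cv2.resize(q[80:180,230:330],(300,300))])[:,:,::-1])
o=get_obs();print(o)
E
```

```text
{'time_s': 4.95, 'joint_pos': array([ 3.66386225e+01,  3.47022570e+01,  3.35249178e+00,  5.86497742e+01,
       -1.68806631e-04,  2.30018838e+01]), 'qd': array([ 0.09859987,  0.09042315, -0.01492858, -0.01785683, -0.00694654,
       -0.07739117]), 'joint_torque': array([ 1.96949142e-03, -5.08956528e+01,  2.23539466e+01,  2.00385417e-03,
       -1.30987974e-04, -4.08718819e-06]), 'ee_pos': array([0.49690883, 0.36955581, 0.01465447]), 'ee_rot': array([[-9.71810025e-01, -2.35765296e-01,  8.20863601e-06],
       [-2.35765296e-01,  9.71810025e-01,  2.43315704e-06],
       [-8.55088876e-06,  4.29254903e-07, -1.00000000e+00]]), 'force': array([-0.51563213,  0.02063082, -0.31300807]), 'wrist_torque': array([0.03737124, 0.02494235, 0.01149006]), 'gripper_force': 0.0, 'finger_gap': -0.00047411417898493574}
```

View pics/m2.png

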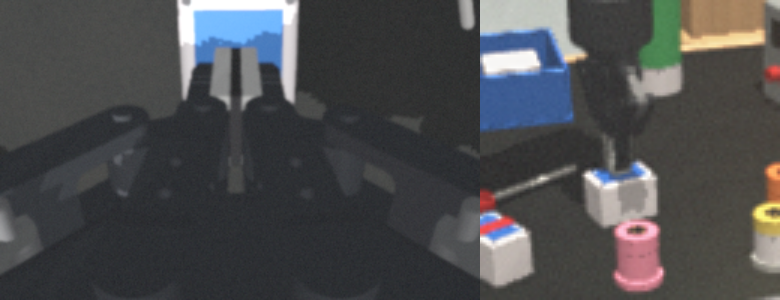

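The wrist crop shows the fingers fully shut in front of the blue window at (237,70). The side crop shows the housing upright with the fingertips against it, so this was a miss. I'll measure the housing and the tips by depth.

```bash
python3 - <<'E'
from h import *
for c,f in (('top','top2'),('side','side2'),('top','top0')):
    P,I=cloud(c,f)
    q=P[(abs(P[...,0]-.497)<.08)&(abs(P[...,1]-.37)<.08)]
    t=q[abs(q[:,2]-.044)<.004]; r=cv2.minAreaRect((t[:,:2]*1000).astype(np.float32)); print(f,len(t),t[:,:2].mean(0).round(4),np.round(r[0],1),np.round(r[1],1),round(r[2],1))
    for lo in np.arange(.0,.14,.01):
        s=q[(q[:,2]>lo)&(q[:,2]<lo+.01)]
        if f!='top0' and len(s): print(round(lo,2),len(s),s.min(0).round(3),s.max(0).round(3),s.mean(0).round(3))
m=camera_model('wrist'); print({k:np.round(v,3).tolist() if not isinstance(v,str) else v for k,v in m.items()})
E
```

```text
top2 155 [0.4803 0.3636] [481.5 364.8] [26.  39.5] 17.3
0.0 1745 [0.417 0.29  0.   ] [0.577 0.45  0.01 ] [0.49  0.36  0.001]
0.01 58 [0.418 0.344 0.01 ] [0.526 0.449 0.02 ] [0.471 0.377 0.014]
0.02 31 [0.467 0.345 0.02 ] [0.505 0.373 0.03 ] [0.485 0.351 0.025]
0.03 50 [0.466 0.345 0.03 ] [0.504 0.387 0.04 ] [0.48  0.359 0.036]
0.04 157 [0.466 0.345 0.04 ] [0.499 0.387 0.049] [0.48  0.364 0.042]
0.05 11 [0.485 0.36  0.051] [0.492 0.373 0.058] [0.488 0.365 0.055]
0.06 6 [0.484 0.36  0.061] [0.49  0.373 0.067] [0.487 0.364 0.064]
0.07 9 [0.485 0.355 0.07 ] [0.493 0.37  0.08 ] [0.488 0.362 0.074]
0.08 6 [0.482 0.338 0.081] [0.493 0.378 0.09 ] [0.487 0.361 0.087]
0.09 29 [0.481 0.332 0.091] [0.498 0.374 0.1  ] [0.491 0.351 0.096]
0.1 30 [0.486 0.327 0.1  ] [0.504 0.352 0.11 ] [0.496 0.342 0.104]
0.11 22 [0.481 0.318 0.11 ] [0.502 0.359 0.12 ] [0.49  0.343 0.114]
0.12 24 [0.481 0.308 0.12 ] [0.515 0.358 0.13 ] [0.492 0.334 0.126]
0.13 109 [0.485 0.308 0.13 ] [0.522 0.35  0.14 ] [0.506 0.319 0.136]
0.14 60 [0.481 0.311 0.14 ] [0.515 0.351 0.15 ] [0.501 0.329 0.145]
side2 118 [0.496  0.3632]
[... 615 characters left out ...]
82 0.09 ] [0.491 0.36  0.084]
0.09 49 [0.477 0.328 0.091] [0.516 0.402 0.1  ] [0.493 0.358 0.096]
0.1 45 [0.476 0.323 0.1  ] [0.517 0.407 0.11 ] [0.493 0.354 0.104]
0.11 69 [0.474 0.319 0.11 ] [0.519 0.408 0.12 ] [0.493 0.35  0.115]
0.12 79 [0.471 0.309 0.12 ] [0.523 0.42  0.13 ] [0.492 0.351 0.125]
0.13 95 [0.471 0.304 0.13 ] [0.523 0.426 0.14 ] [0.496 0.341 0.136]
0.14 78 [0.473 0.305 0.14 ] [0.514 0.418 0.15 ] [0.493 0.343 0.145]
top0 401 [0.4973 0.3695] [497.5 370. ] [56.7 39.5] 13.5
{'mtx': [[309.707, 0.0, 316.798], [0.0, 309.707, 195.754], [0.0, 0.0, 1.0]], 'hand_eye': [[-0.001, -0.965, -0.264, 0.066], [1.0, -0.001, 0.001, 0.001], [-0.001, -0.264, 0.965, -0.173], [0.0, 0.0, 0.0, 1.0]]}
```

```bash
python3 - <<'E'
import cv2,numpy as np
b=cv2.imread('pics/side2.png')[100:160,250:330]; a=cv2.imread('pics/side1.png')[100:160,250:330]; c=cv2.imread('pics/top2.png')[190:240,120:190]
cv2.imwrite('pics/m3.png',np.hstack([cv2.resize(a,(400,300),interpolation=2),cv2.resize(b,(400,300),interpolation=2)]))
E
```

```text
(no output)
```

View pics/m3.png

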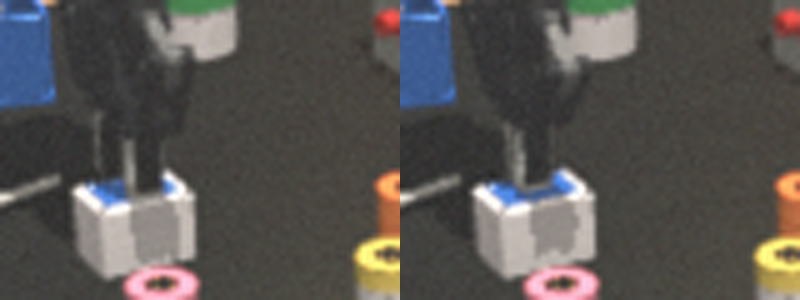

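The side crops show the shut fingertips resting over the housing's top face, around (530,185), rather than beside it. So the real tip height disagrees with the TCP z reading, and I'll check that with the wrist depth.

```bash
cat >> h.py <<'E'
def wcloud(f):
    d=np.load(f'pics/{f}.npy');v,u=np.mgrid[0:400,0:640].astype(float);m=camera_model('wrist');K=np.array(m['mtx']);E=np.array(m['hand_eye'])
    x=(u-K[0,2])/K[0,0];y=(v-K[1,2])/K[1,1];th=np.hypot(x,y);s=np.tan(np.minimum(th,1.5))/np.maximum(th,1e-9)
    c=np.stack([x*s*d,y*s*d,d],-1);P=c@E[:3,:3].T+E[:3,3];P[(d<=0)|(th>1.4)]=np.nan;return P,cv2.imread(f'pics/{f}.png')[:,:,::-1]
E
python3 - <<'E'
from h import *
P,I=wcloud('wrist2'); H=cv2.cvtColor(I,cv2.COLOR_RGB2HSV)
b=(abs(H[...,0].astype(int)-106)<12)&(H[...,1]>120)&(np.hypot(P[...,0],P[...,1])<.07)
print('window tool',np.nanmedian(P[b],0),b.sum())
fl=(abs(P[...,0]-.25)<.1)&(abs(P[...,1])<.15); print('floor z tool',np.nanpercentile(P[fl][:,2],[10,50,90]))
t=(abs(P[...,1])<.02)&(abs(P[...,0])<.025)&~b
q=P[t]; print('finger z',np.nanpercentile(q[:,2],[1,50,90,95,99,100]).round(4))
v,u=np.where(t)
for k in range(0,400,6):
    x=P[k,314:324]; print(k,np.round(np.nanmedian(x,0),3),I[k,319]) if k>230 and k<330 else 0
E
```

```text
window tool [ 0.01339474  0.00255206 -0.02855745] 1641
floor z tool [0.01320589 0.0141724  0.01518078]
finger z [-0.1338 -0.1125 -0.048  -0.0283 -0.0271  0.0147]
234 [ 0.011  0.002 -0.038] [60 59 62]
240 [ 0.011  0.002 -0.046] [46 47 46]
246 [ 0.011  0.002 -0.052] [50 49 53]
252 [ 0.011  0.002 -0.058] [49 48 50]
258 [ 0.011  0.002 -0.063] [49 50 52]
264 [ 0.011  0.002 -0.068] [60 59 60]
270 [ 0.008  0.002 -0.068] [73 74 77]
276 [ 0.006  0.002 -0.068] [64 64 66]
282 [ 0.003  0.002 -0.068] [64 61 65]
288 [-0.     0.002 -0.068] [62 61 63]
294 [-0.003  0.002 -0.069] [66 64 69]
300 [-0.006  0.002 -0.069] [66 64 67]
306 [-0.009  0.002 -0.068] [63 63 66]
312 [-0.073  0.002  0.014] [73 72 72]
318 [-0.08   0.002  0.014] [75 73 72]
324 [-0.085  0.002  0.014] [72 74 73]
```

Call:
apply_moves(
  plan=[
    [[0, 0, -1.4], [0, 0, 0], 0],
    [[0, 0, -2.8], [0, 0, 0], 0],
    [[0, 0, -2.8], [0, 0, 0], 0],
    [[0, 0, -2.8], [0, 0, 0], 0],
  ],
)

```text
time_s: 5.28
ee_pos: [0.499, 0.3711, 0.0879]
ee_rot: [[-0.972, -0.236, 0.005], [-0.236, 0.972, 0.004], [-0.006, 0.003, -1.0]]
force: [-0.2, 0.6, -1.2]
finger_gap: -0.003
gripper_force: 0.0
```

```bash
python3 - <<'E'
from h import *
print(get_obs()['ee_pos'])
w,dw=save('wrist','wrist3'); q,_=save('side','side3'); 
cv2.imwrite('pics/m4.png',np.hstack([cv2.resize(w[150:350,200:440],(480,400)),cv2.resize(q[60:160,250:330],(320,400))])[:,:,::-1])
P,I=wcloud('wrist3')
for k in range(200,262,4): print(k,np.round(np.nanmedian(P[k,314:324],0),3),I[k,319],np.round(np.nanmedian(P[k,304:310],0),3))
Q,_=cloud('side','side3'); r=get_obs(); p=np.array(r['ee_pos'])
s=Q[(np.hypot(Q[...,0]-p[0],Q[...,1]-p[1])<.025)&(Q[...,2]>.05)]; print('side lowest finger z',np.sort(s[:,2])[:15].round(4),'ee z',p[2])
E
```

```text
[0.49896838 0.37108321 0.08788896]
200 [0.004 0.002 0.044] [ 60 103 162] [ 0.003 -0.006  0.045]
204 [0.    0.002 0.045] [ 60 103 162] [ 0.001 -0.006  0.044]
208 [-0.003  0.002  0.045] [ 58 100 161] [-0.003 -0.006  0.045]
212 [-0.006  0.002  0.045] [ 60 103 162] [-0.006 -0.007  0.045]
216 [-0.009  0.002  0.044] [ 60 101 161] [-0.009 -0.007  0.044]
220 [-0.012  0.002  0.045] [ 60 101 162] [-0.012 -0.007  0.045]
224 [-0.015  0.002  0.045] [ 59  99 161] [-0.015 -0.007  0.045]
228 [-0.018  0.002  0.045] [ 60 109 173] [-0.018 -0.007  0.045]
232 [ 0.011  0.002 -0.035] [ 60  81 127] [ 0.011 -0.004 -0.035]
236 [ 0.011  0.002 -0.041] [44 45 44] [ 0.011 -0.004 -0.041]
240 [ 0.011  0.002 -0.045] [34 32 35] [ 0.011 -0.004 -0.046]
244 [ 0.011  0.002 -0.05 ] [41 42 42] [ 0.011 -0.004 -0.049]
248 [ 0.011  0.002 -0.054] [37 40 39] [ 0.011 -0.003 -0.054]
252 [ 0.011  0.002 -0.058] [35 34 40] [ 0.011 -0.003 -0.058]
256 [ 0.011  0.002 -0.061] [36 38 40] [ 0.011 -0.003 -0.061]
260 [ 0.011  0.002 -0.065] [35 36 36] [ 0.011 -0.003 -0.065]
side lowest finger z [0.1168 0.1168 0.1182 0.1189 0.1191 0.12   0.1202 0.1206 0.1206 0.121
 0.1216 0.1227 0.1232 0.1235 0.1236] ee z 0.08439524259736135
```

View pics/m4.png

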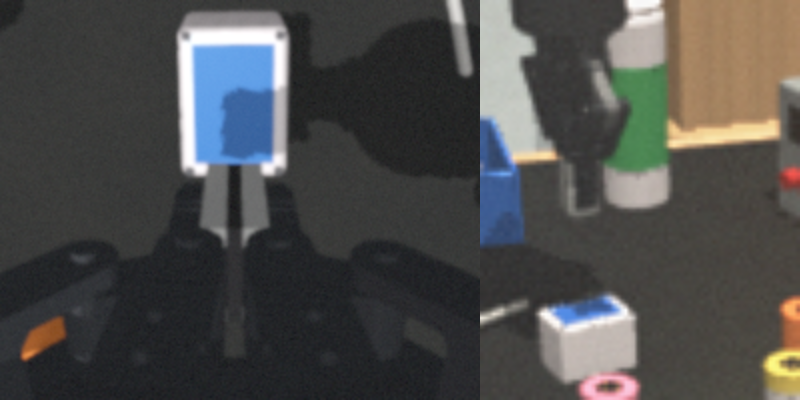

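The wrist crop shows the shut fingertips ending at about row 232 (crop (235,165)). The side crop shows them well above the housing, which is still standing unmoved. By depth the real tips are about 32 mm behind the reported TCP. I'll open part way and measure the tip offset at grasping width.

Call:
apply_moves(
  plan=[
    [[0, 0, 0], [0, 0, 0], 45],
    [[0, 0, 0], [0, 0, 0], 45],
    [[0, 0, 0], [0, 0, 0], 45],
    [[0, 0, 0], [0, 0, 0], 45],
    [[0, 0, 0], [0, 0, 0], 45],
    [[0, 0, 0], [0, 0, 0], 45],
  ],
)

```text
time_s: 5.88
ee_pos: [0.4968, 0.3695, 0.0843]
ee_rot: [[-0.972, -0.236, -0.0], [-0.236, 0.972, -0.0], [0.001, -0.0, -1.0]]
force: [-0.3, 0.4, -0.4]
finger_gap: 0.523
gripper_force: 0.0
```

```bash
python3 - <<'E'
from h import *
o=get_obs(); p=np.array(o['ee_pos']);r=np.array(o['ee_rot']); print(p,o['finger_gap'],o['time_s'])
w,dw=save('wrist','wrist4'); q,_=save('side','side4'); 
P,I=wcloud('wrist4'); Q,_=cloud('side','side4'); T=(Q-p)@r
for n,X in (('wrist',P),('side',T)):
    for z in np.arange(-.1,-.02,.006):
        s=X[(abs(X[...,2]-z)<.003)&(abs(X[...,0])<.04)&(abs(X[...,1])<.07)]
        if len(s): a=s[abs(s[:,0])<.013]; print(n,round(z,3),len(s),'x',s[:,0].min().round(3),s[:,0].max().round(3),'y<0',np.round([*(np.percentile(s[s[:,1]<0,1],[2,98]) if (s[:,1]<0).any() else [])],3),'y>0',np.round([*(np.percentile(s[s[:,1]>0,1],[2,98]) if (s[:,1]>0).any() else [])],3))
    s=X[(X[...,2]<0)&(abs(X[...,0])<.03)&(abs(X[...,1])<.05)]; print('max z',np.sort(s[:,2])[-12:].round(4))
E
```

```text
[0.49678537 0.36948297 0.08432218] 0.5227362856095338 5.8833
wrist -0.1 2367 x -0.014 0.018 y<0 [-0.057 -0.017] y>0 [0.018 0.059]
wrist -0.094 1726 x -0.013 0.017 y<0 [-0.056 -0.026] y>0 [0.023 0.058]
wrist -0.088 4377 x -0.013 0.014 y<0 [-0.054 -0.023] y>0 [0.024 0.056]
wrist -0.082 1497 x -0.013 0.014 y<0 [-0.053 -0.022] y>0 [0.024 0.054]
wrist -0.076 652 x 0.003 0.014 y<0 [-0.048 -0.023] y>0 [0.025 0.049]
wrist -0.07 815 x -0.012 0.012 y<0 [-0.029 -0.021] y>0 [0.023 0.032]
wrist -0.064 528 x -0.012 0.012 y<0 [-0.034 -0.021] y>0 [0.023 0.036]
wrist -0.058 569 x -0.012 0.011 y<0 [-0.035 -0.021] y>0 [0.023 0.036]
wrist -0.052 509 x -0.012 0.012 y<0 [-0.035 -0.021] y>0 [0.023 0.037]
wrist -0.046 456 x -0.011 0.011 y<0 [-0.035 -0.021] y>0 [0.023 0.037]
wrist -0.04 319 x -0.012 0.011 y<0 [-0.034 -0.021] y>0 [0.023 0.035]
wrist -0.034 95 x -0.012 0.01 y<0 [-0.022 -0.021] y>0 [0.023 0.024]
max z [-0.0334 -0.0334 -0.0333 -0.0333 -0.0331 -0.033  -0.0329 -0.0327 -0.0326
 -0.0326 -0.0323 -0.0321]
side -0.1 47 x -0.012 0.018 y<0 [-0.063 -0.017] y>0 [0.014 0.054]
side -0.094 38 x -0.009 0.014 y<0 [-0.059 -0.023] y>0 [0.017 0.055]
side -0.088 56 x -0.012 0.015 y<0 [-0.058 -0.024] y>0 [0.018 0.051]
side -0.082 40 x -0.011 0.013 y<0 [-0.057 -0.031] y>0 [0.021 0.05 ]
side -0.076 25 x -0.005 0.014 y<0 [-0.041 -0.027] y>0 [0.019 0.035]
side -0.07 33 x -0.006 0.011 y<0 [-0.038 -0.024] y>0 [0.019 0.03 ]
side -0.064 40 x -0.007 0.012 y<0 [-0.041 -0.022] y>0 [0.018 0.033]
side -0.058 31 x -0.008 0.012 y<0 [-0.037 -0.023] y>0 [0.02  0.025]
side -0.052 36 x -0.007 0.012 y<0 [-0.039 -0.024] y>0 [0.019 0.026]
side -0.046 28 x -0.006 0.012 y<0 [-0.038 -0.027] y>0 [0.02  0.025]
side -0.04 30 x -0.006 0.012 y<0 [-0.035 -0.024] y>0 [0.019 0.026]
side -0.034 14 x -0.01 0.009 y<0 [-0.031 -0.024] y>0 [0.02  0.025]
max z [-0.0369 -0.0363 -0.0362 -0.036  -0.0358 -0.0349 -0.0347 -0.0346 -0.0344
 -0.0342 -0.0341 -0.0335]
```

Call:
apply_moves(
  plan=[
    [[0, 0, 0], [0, 0, 0], 75],
    [[0, 0, 0], [0, 0, 0], 75],
    [[0, 0, 0.5], [0, 0, 0], 75],
    [[0, 0, 1.5], [0, 0, 0], 75],
    [[0, 0, 2.7], [0, 0, 0], 75],
    [[0, 0, 3.6], [0, 0, 0], 75],
    [[0, 0, 4.1], [0, 0, 0], 75],
    [[0, 0, 4.1], [0, 0, 0], 75],
  ],
)

```text
time_s: 6.65
ee_pos: [0.4942, 0.3676, -0.0217]
ee_rot: [[-0.972, -0.236, -0.006], [-0.236, 0.972, -0.004], [0.007, -0.003, -1.0]]
force: [-0.3, 0.4, -0.9]
finger_gap: 0.881
gripper_force: 0.0
```

Call:
apply_moves(
  plan=[
    [[0, 0, 0], [0, 0, 0], 30],
    [[0, 0, 0], [0, 0, 0], 30],
    [[0, 0, 0], [0, 0, 0], 20],
    [[0, 0, 0], [0, 0, 0], 10],
    [[0, 0, 0], [0, 0, 0], 0],
    [[0, 0, 0], [0, 0, 0], 0],
    [[0, 0, 0], [0, 0, 0], 0],
  ],
  squeeze=40,
)

```text
time_s: 7.23
ee_pos: [0.4983, 0.3707, -0.0159]
ee_rot: [[-0.972, -0.236, 0.003], [-0.236, 0.972, 0.002], [-0.004, 0.002, -1.0]]
force: [0.2, 0.7, 5.6]
finger_gap: 0.467
gripper_force: 42.7
```

Call:
apply_moves(
  plan=[
    [[0, 0, -0.8], [0, 0, 0], 0],
    [[0, 0, -2.0], [0, 0, 0], 0],
    [[0, 0, -3.2], [0, 0, 0], 0],
    [[0, 0, -3.6], [0, 0, 0], 0],
    [[0, 0, -3.6], [0, 0, 0], 0],
  ],
)

```text
time_s: 7.65
ee_pos: [0.499, 0.371, 0.0755]
ee_rot: [[-0.972, -0.236, 0.006], [-0.236, 0.972, 0.004], [-0.006, 0.003, -1.0]]
force: [0.6, 0.8, -2.2]
finger_gap: 0.461
gripper_force: 42.0
```

```bash
python3 - <<'E'
from h import *
o=get_obs(); print(o['finger_gap'],o['gripper_force'])
chain([(.515,.10,.072,97),(.528,-.029,.072,96),(.528,-.029,-.007,96),(.528,-.029,.07,96)])
E
```

```text
0.46051134985385556 41.9502854347229
t 7.65 p [0.499  0.371  0.0755] psi 103.6 j [37. 31.  8. 66. -0. 23.] F [ 0.6  0.8 -2.2]
[0.515, 0.1, 0.072] 97 shift [  1.94 -10.69   0.1 ] turn [0.03 0.06 1.11]
[0.528, -0.029, 0.072] 96 shift [ 0.11 -5.18  0.  ] turn [0.   0.   0.17]
[0.528, -0.029, -0.007] 96 shift [0.   0.   3.16] turn [0. 0. 0.]
[0.528, -0.029, 0.07] 96 shift [ 0.    0.   -3.08] turn [0. 0. 0.]
```

Call:
apply_moves(
  plan=[
    [[1.9, -10.7, 0], [0, 0, 1.1], 0],
    [[1.9, -10.7, 0], [0, 0, 1.1], 0],
    [[1.9, -10.7, 0], [0, 0, 1.1], 0],
    [[1.9, -10.7, 0], [0, 0, 1.1], 0],
    [[1.9, -10.7, 0], [0, 0, 1.1], 0],
    [[1.9, -10.7, 0], [0, 0, 1.1], 0],
    [[1.9, -10.7, 0], [0, 0, 1.1], 0],
  ],
)

```text
time_s: 8.23
ee_pos: [0.5115, 0.0937, 0.0696]
ee_rot: [[-0.993, -0.119, -0.005], [-0.119, 0.993, -0.003], [0.005, -0.002, -1.0]]
force: [-0.6, 1.3, -2.5]
finger_gap: 0.458
gripper_force: 42.0
```

Call:
apply_moves(
  plan=[
    [[0.1, -1.3, 0], [0, 0, 0.15], 0],
    [[0.1, -2.9, 0], [0, 0, 0.15], 0],
    [[0.1, -4.3, 0], [0, 0, 0.15], 0],
    [[0.1, -5.2, 0], [0, 0, 0.15], 0],
    [[0.1, -5.2, 0], [0, 0, 0.15], 0],
    [[0.1, -5.2, 0], [0, 0, 0.15], 0],
  ],
)

```text
time_s: 8.73
ee_pos: [0.5256, -0.0322, 0.0699]
ee_rot: [[-0.995, -0.104, -0.004], [-0.104, 0.995, 0.001], [0.004, 0.001, -1.0]]
force: [0.3, 0.8, -1.7]
finger_gap: 0.459
gripper_force: 42.0
```

```bash
python3 - <<'E'
from h import *
o=get_obs(); print(o['finger_gap'],o['gripper_force'])
chain([(.528,-.029,-.007,96)])
Q,_=cloud('side','side0'); save('side','side5'); save('top','top5')
for c in ('side','top'):
    P,I=cloud(c,c+'5'); s=P[(np.hypot(P[...,0]-.528,P[...,1]+.029)<.05)&(P[...,2]>.05)&(P[...,2]<.15)]
    print(c,'lowest',np.sort(s[:,2])[:10].round(4)); t=s[s[:,2]<.12]; print(t.min(0).round(3),t.max(0).round(3))
E
```

```text
0.45922625971091086 41.99780523777008
t 8.73 p [ 0.5256 -0.0322  0.0699] psi 96.0 j [-4. 22. -8. 60.  0. -9.] F [ 0.3  0.8 -1.7]
[0.528, -0.029, -0.007] 96 shift [-0.12  0.11  3.08] turn [ 0.01 -0.04 -0.01]
side lowest [0.0867 0.0869 0.0876 0.088  0.0882 0.0882 0.0882 0.0883 0.0884 0.0885]
[ 0.495 -0.068  0.087] [ 0.555 -0.02   0.12 ]
top lowest []Traceback (most recent call last):
  File "<stdin>", line 7, in <module>
    return umr_minimum(a, axis, None, out, keepdims, initial, where)
ValueError: zero-size array to reduction operation minimum which has no identity
```

Call:
apply_moves(
  plan=[
    [[-0.08, 0.08, 1.2], [0, 0, 0], 0],
    [[-0.08, 0.08, 2.2], [0, 0, 0], 0],
    [[-0.08, 0.08, 2.8], [0, 0, 0], 0],
    [[-0.08, 0.08, 3.0], [0, 0, 0], 0],
    [[-0.08, 0.08, 3.05], [0, 0, 0], 0],
    [[-0.08, 0.08, 3.05], [0, 0, 0], 0],
  ],
)

```text
time_s: 9.33
ee_pos: [0.5289, -0.0276, -0.0043]
ee_rot: [[-0.994, -0.109, -0.0], [-0.109, 0.994, 0.0], [0.0, 0.0, -1.0]]
force: [-0.0, 0.2, -2.0]
finger_gap: 0.461
gripper_force: 42.2
```

Call:
apply_moves(
  plan=[
    [[0, 0, 0], [0, 0, 0], 60],
    [[0, 0, 0], [0, 0, 0], 60],
    [[0, 0, 0], [0, 0, 0], 60],
    [[0, 0, 0], [0, 0, 0], 60],
    [[0, 0, -0.5], [0, 0, 0], 60],
    [[0, 0, -1.7], [0, 0, 0], 60],
    [[0, 0, -3.2], [0, 0, 0], 60],
    [[0, 0, -3.2], [0, 0, 0], 60],
  ],
)

```text
time_s: 10.0
ee_pos: [0.5343, -0.0291, 0.0831]
ee_rot: [[-0.994, -0.107, 0.013], [-0.107, 0.994, -0.001], [-0.013, -0.002, -1.0]]
force: [1.8, 0.4, -0.3]
finger_gap: 0.702
gripper_force: 0.0
```

```bash
python3 - <<'E'
from h import *
import itertools
# clearance for plug grasp: neighbours
for n,g in dict(orange=(.645,.319),purple=(.69,.205)).items(): print(n,np.degrees(np.arctan2(g[1]-.24,g[0]-.61)),np.hypot(g[1]-.24,g[0]-.61))
P,_=cloud('top','top0')
for n,g in dict(orange=(.645,.319),purple=(.69,.205)).items():
    s=P[(np.hypot(P[...,0]-g[0],P[...,1]-g[1])<.04)&(P[...,2]>.01)]; print(n,s.mean(0).round(3),s.max(0).round(3),s.min(0).round(3))
chain([(.57,.12,.07,75),(.610,.239,.07,60),(.610,.239,-.015,60),(.610,.239,.07,60),(.634,-.018,.07,60),(.634,-.018,-.004,60)])
E
```

```text
orange 66.10483858492962 0.08640601830891181
purple -23.62937773065683 0.08732124598286486
orange [0.642 0.316 0.042] [0.662 0.338 0.053] [0.626 0.301 0.01 ]
purple [0.687 0.205 0.043] [0.709 0.224 0.052] [0.671 0.189 0.01 ]
t 10.0 p [ 0.5343 -0.0291  0.0831] psi 96.1 j [-3. 22. -7. 61.  0. -9.] F [ 1.8  0.4 -0.3]
[0.57, 0.12, 0.07] 75 shift [-2.05  5.78  0.54] turn [0.   0.12 3.52]
[0.61, 0.239, 0.07] 60 shift [-0.31  5.01  0.  ] turn [0.  0.  2.5]
[0.61, 0.239, -0.015] 60 shift [0.  0.  3.4] turn [0. 0. 0.]
[0.61, 0.239, 0.07] 60 shift [ 0.   0.  -3.4] turn [0. 0. 0.]
[0.634, -0.018, 0.07] 60 shift [-5.97 -8.42  0.  ] turn [0. 0. 0.]
[0.634, -0.018, -0.004] 60 shift [0.   0.   2.96] turn [0. 0. 0.]
```

Call:
apply_moves(
  plan=[
    [[-4.3, 10.2, 0], [0, 0, -2.5], 60],
    [[-4.3, 10.2, 0], [0, 0, -2.5], 60],
    [[-4.3, 10.2, 0], [0, 0, -2.5], 60],
    [[-4.3, 10.2, 0], [0, 0, -2.5], 60],
    [[-4.3, 10.2, 0], [0, 0, -2.5], 60],
    [[-4.3, 10.2, 0], [0, 0, -2.5], 60],
    [[-4.3, 10.2, 0], [0, 0, -2.5], 60],
    [[-4.3, 10.2, 0], [0, 0, -2.5], 60],
  ],
)

```text
time_s: 10.67
ee_pos: [0.61, 0.2426, 0.0759]
ee_rot: [[-0.93, -0.366, 0.003], [-0.366, 0.93, 0.003], [-0.004, 0.002, -1.0]]
force: [-0.2, -0.1, 0.2]
finger_gap: 0.701
gripper_force: 0.0
```

Call:
apply_moves(
  plan=[
    [[0, 0, 0], [0, 0, 0], 60],
    [[0, 0, 0], [0, 0, 0], 60],
  ],
)

```text
time_s: 10.83
ee_pos: [0.6083, 0.2358, 0.0757]
ee_rot: [[-0.933, -0.361, -0.001], [-0.361, 0.933, -0.001], [0.001, -0.0, -1.0]]
force: [0.8, 0.0, -0.3]
finger_gap: 0.703
gripper_force: 0.0
```

```bash
python3 - <<'E'
from h import *
save('wrist','wrist6'); save('top','top6')
chain([(.610,.239,-.018,111)])
P,I=wcloud('wrist6'); o=get_obs();W=P@np.array(o['ee_rot']).T+o['ee_pos']
H=cv2.cvtColor(I,cv2.COLOR_RGB2HSV).astype(int)
m=(abs(H[...,0]-27)<6)&(H[...,1]>120)&(np.hypot(W[...,0]-.61,W[...,1]-.24)<.04)&(abs(W[...,2]-.049)<.004)
r=cv2.minAreaRect((W[m][:,:2]*1000).astype(np.float32)); print('collar',m.sum(),W[m].mean(0).round(4),np.round(r[0],1),np.round(r[1],1))
P,I=cloud('top','top6'); s=P[(np.hypot(P[...,0]-.528,P[...,1]+.029)<.047)&(P[...,2]>.045)&(P[...,2]<.06)]
r=cv2.minAreaRect((s[:,:2]*1000).astype(np.float32)); print('housing placed',np.median(s[:,2]).round(4),s.mean(0).round(4),np.round(r[0],1),np.round(r[1],1),r[2])
E
```

```text
t 10.93 p [0.6084 0.2348 0.076 ] psi 111.0 j [21. 35. 14. 69. -0.  0.] F [-0.2 -1.  -0.5]
[0.61, 0.239, -0.018] 111 shift [-0.12  0.14  3.76] turn [-0.   -0.01  0.01]
collar 1659 [0.6096 0.2396 0.0494] [610.5 239.8] [36.7 36.3]
housing placed 0.0518 [ 0.5277 -0.0277  0.0518] [528.4 -27.8] [58.3 39.8] 6.308196544647217
```

Call:
apply_moves(
  plan=[
    [[-0.13, 0.16, 0.9], [0, 0, 0], 60],
    [[-0.13, 0.16, 2.2], [0, 0, 0], 60],
    [[-0.13, 0.16, 3.3], [0, 0, 0], 60],
    [[-0.13, 0.16, 3.75], [0, 0, 0], 60],
    [[-0.13, 0.16, 3.75], [0, 0, 0], 60],
    [[-0.13, 0.16, 3.75], [0, 0, 0], 60],
    [[-0.13, 0.16, 3.75], [0, 0, 0], 20],
    [[-0.13, 0.16, 3.75], [0, 0, 0], 10],
  ],
)

```text
time_s: 11.6
ee_pos: [0.6123, 0.2416, -0.0152]
ee_rot: [[-0.933, -0.36, 0.004], [-0.36, 0.933, 0.001], [-0.004, -0.0, -1.0]]
force: [1.1, -5.7, 2.0]
finger_gap: 0.429
gripper_force: 1.8
```

Call:
apply_moves(
  plan=[
    [[0, 0, 0], [0, 0, 0], 0],
    [[0, 0, 0], [0, 0, 0], 0],
    [[0, 0, 0], [0, 0, 0], 0],
    [[0, 0, 0], [0, 0, 0], 0],
    [[0, 0, 0], [0, 0, 0], 0],
  ],
)

```text
time_s: 12.02
ee_pos: [0.6124, 0.2418, -0.0151]
ee_rot: [[-0.933, -0.36, 0.005], [-0.36, 0.933, 0.001], [-0.005, -0.0, -1.0]]
force: [0.5, -1.6, 6.3]
finger_gap: 0.408
gripper_force: 40.4
```

Call:
apply_moves(
  plan=[
    [[0, 0, -0.8], [0, 0, 0], 0],
    [[0, 0, -2.0], [0, 0, 0], 0],
    [[0, 0, -3.2], [0, 0, 0], 0],
    [[0, 0, -3.6], [0, 0, 0], 0],
    [[0, 0, -3.6], [0, 0, 0], 0],
    [[0, 0, -3.6], [0, 0, 0], 0],
  ],
)

```text
time_s: 12.52
ee_pos: [0.6103, 0.2414, 0.0721]
ee_rot: [[-0.933, -0.361, 0.001], [-0.361, 0.933, 0.0], [-0.001, 0.0, -1.0]]
force: [-0.0, -0.7, -1.8]
finger_gap: 0.413
gripper_force: 40.1
```

```bash
python3 - <<'E'
from h import *
chain([(.6345,-.018,.072,96),(.6345,-.018,-.007,96)])
save('wrist','wrist7');P,I=wcloud('wrist7'); o=get_obs();W=P@np.array(o['ee_rot']).T+o['ee_pos']
H=cv2.cvtColor(I,cv2.COLOR_RGB2HSV).astype(int)
m=(abs(H[...,0]-27)<6)&(H[...,1]>120)&(np.hypot(W[...,0]-.61,W[...,1]-.24)<.03)&(W[...,2]>.1)
print(m.sum(),np.median(W[m],0).round(4))
E
```

```text
t 12.52 p [0.6103 0.2414 0.0721] psi 111.1 j [22. 36. 15. 69.  0.  0.] F [-0.  -0.7 -1.8]
[0.6345, -0.018, 0.072] 96 shift [  2.84 -10.02   0.  ] turn [0.   0.01 2.52]
[0.6345, -0.018, -0.007] 96 shift [0.   0.   3.16] turn [0. 0. 0.]
4894 [0.6019 0.239  0.1347]
```

Call:
apply_moves(
  plan=[
    [[2.84, -10.0, 0], [0, 0, 2.5], 0],
    [[2.84, -10.0, 0], [0, 0, 2.5], 0],
    [[2.84, -10.0, 0], [0, 0, 2.5], 0],
    [[2.84, -10.0, 0], [0, 0, 2.5], 0],
    [[2.84, -10.0, 0], [0, 0, 2.5], 0],
    [[2.84, -10.0, 0], [0, 0, 2.5], 0],
    [[2.84, -10.0, 0], [0, 0, 2.5], 0],
    [[2.84, -10.0, 0], [0, 0, 2.5], 0],
  ],
)

```text
time_s: 13.23
ee_pos: [0.6324, -0.0216, 0.0692]
ee_rot: [[-0.995, -0.101, -0.005], [-0.101, 0.995, -0.001], [0.005, -0.0, -1.0]]
force: [0.4, 0.4, -0.6]
finger_gap: 0.408
gripper_force: 40.5
```

Call:
apply_moves(
  plan=[
    [[0, 0, 0], [0, 0, 0], 0],
    [[0, 0, 0.5], [0, 0, 0], 0],
    [[0, 0, 1.0], [0, 0, 0], 0],
    [[0, 0, 1.0], [0, 0, 0], 0],
    [[0, 0, 1.0], [0, 0, 0], 0],
  ],
)

```text
time_s: 13.65
ee_pos: [0.6325, -0.0155, 0.0454]
ee_rot: [[-0.994, -0.11, -0.004], [-0.11, 0.994, 0.001], [0.004, 0.001, -1.0]]
force: [0.7, 0.3, -1.4]
finger_gap: 0.409
gripper_force: 40.5
```

```bash
python3 - <<'E'
from h import *
o=get_obs(); print(o['finger_gap'],o['gripper_force'])
chain([(.6345,-.018,-.004,96)])
for c in ('side','top'):
    save(c,c+'8'); P,I=cloud(c,c+'8'); s=P[(np.hypot(P[...,0]-.6345,P[...,1]+.018)<.04)&(P[...,2]>.025)&(P[...,2]<.115)]
    print(c,len(s),np.sort(s[:,2])[:8].round(4)); 
    if len(s): t=s[s[:,2]<.085]; print(t.min(0).round(3),t.max(0).round(3)) if len(t) else 0
E
```

```text
0.40905467782450816 40.45837998390198
t 13.65 p [ 0.6325 -0.0155  0.0454] psi 96.3 j [-1. 35.  8. 64.  0. -8.] F [ 0.7  0.3 -1.4]
[0.6345, -0.018, -0.004] 96 shift [-0.07 -0.11  1.98] turn [ 0.01 -0.04  0.05]
side 469 [0.0614 0.0616 0.0622 0.0627 0.0627 0.0627 0.0629 0.0632]
[ 0.609 -0.045  0.061] [0.646 0.007 0.085]
top 0 []
```

Call:
apply_moves(
  plan=[
    [[-0.05, -0.06, 0.8], [0, 0, 0], 0],
    [[-0.05, -0.06, 1.5], [0, 0, 0], 0],
    [[-0.05, -0.06, 1.9], [0, 0, 0], 0],
    [[-0.05, -0.06, 2.0], [0, 0, 0], 0],
    [[-0.05, -0.06, 2.0], [0, 0, 0], 0],
    [[-0.05, -0.06, 2.0], [0, 0, 0], 0],
  ],
)

```text
time_s: 14.25
ee_pos: [0.6363, -0.0188, -0.002]
ee_rot: [[-0.994, -0.107, 0.001], [-0.107, 0.994, 0.0], [-0.001, -0.0, -1.0]]
force: [-0.7, 0.2, -1.4]
finger_gap: 0.406
gripper_force: 40.4
```

Call:
apply_moves(
  plan=[
    [[0, 0, 0], [0, 0, 0], 60],
    [[0, 0, 0], [0, 0, 0], 60],
    [[0, 0, 0], [0, 0, 0], 60],
    [[0, 0, 0], [0, 0, 0], 60],
    [[0, 0, -0.5], [0, 0, 0], 60],
    [[0, 0, -1.7], [0, 0, 0], 60],
    [[0, 0, -3.2], [0, 0, 0], 60],
    [[0, 0, -3.2], [0, 0, 0], 60],
  ],
)

```text
time_s: 14.92
ee_pos: [0.6409, -0.0191, 0.0857]
ee_rot: [[-0.994, -0.107, 0.014], [-0.107, 0.994, -0.0], [-0.014, -0.002, -1.0]]
force: [0.9, 0.4, 1.5]
finger_gap: 0.703
gripper_force: 0.0
```

```bash
python3 - <<'E'
from h import *
chain([(.638,-.2430,.075,96),(.638,-.243,-.02,96),(.638,-.243,.072,96),(.60,-.05,.072,96),(.5173,.0775,.072,96)],p=np.array([.6345,-.018,.076]),r=R(96))
E
```

```text
t 14.92 p [ 0.6409 -0.0191  0.0857] psi 96.0 j [-2. 33. 12. 68.  0. -8.] F [0.9 0.4 1.5]
[0.638, -0.243, 0.075] 96 shift [ 0.8  -8.97  0.04] turn [0. 0. 0.]
[0.638, -0.243, -0.02] 96 shift [0.  0.  3.8] turn [0. 0. 0.]
[0.638, -0.243, 0.072] 96 shift [ 0.    0.   -3.68] turn [0. 0. 0.]
[0.6, -0.05, 0.072] 96 shift [0.7  7.84 0.  ] turn [0. 0. 0.]
[0.5173, 0.0775, 0.072] 96 shift [2.76 5.42 0.  ] turn [0. 0. 0.]
```

Call:
apply_moves(
  plan=[
    [[0.8, -9.0, 0], [0, 0, 0], 60],
    [[0.8, -9.0, 0], [0, 0, 0], 60],
    [[0.8, -9.0, 0], [0, 0, 0], 60],
    [[0.8, -9.0, 0], [0, 0, 0], 60],
    [[0.8, -9.0, 0], [0, 0, 0], 60],
    [[0.8, -9.0, 0], [0, 0, 0], 60],
    [[0.8, -9.0, 0], [0, 0, 0], 60],
    [[0.8, -9.0, 0], [0, 0, 0], 60],
  ],
)

```text
time_s: 15.58
ee_pos: [0.6395, -0.2459, 0.077]
ee_rot: [[-0.995, -0.104, 0.0], [-0.104, 0.995, 0.001], [-0.0, 0.001, -1.0]]
force: [-0.1, 1.3, -0.6]
finger_gap: 0.7
gripper_force: 0.0
```

```bash
python3 - <<'E'
from h import *
o=get_obs();save('wrist','wrist9'); save('top','top9')
P,I=wcloud('wrist9'); W=P@np.array(o['ee_rot']).T+o['ee_pos']
H=cv2.cvtColor(I,cv2.COLOR_RGB2HSV).astype(int)
m=(abs(H[...,0]-65)<20)&(H[...,1]>90)&(np.hypot(W[...,0]-.638,W[...,1]+.243)<.04)&(abs(W[...,2]-.041)<.006)
r=cv2.minAreaRect((W[m][:,:2]*1000).astype(np.float32)); print('disc',m.sum(),W[m].mean(0).round(4),np.round(r[0],1),np.round(r[1],1))
P,I=cloud('top','top9'); s=P[(np.hypot(P[...,0]-.6345,P[...,1]+.018)<.047)&(P[...,2]>.045)&(P[...,2]<.07)]
r=cv2.minAreaRect((s[:,:2]*1000).astype(np.float32)); print('plug placed',np.median(s[:,2]).round(4),s.mean(0).round(4),np.round(r[0],1),np.round(r[1],1))
chain([(.6385,-.243,-.018,96)])
E
```

```text
disc 1137 [ 0.6385 -0.2424  0.0416] [ 639.  -241.9] [28.4 28.6]
plug placed 0.0581 [ 0.6321 -0.0192  0.0578] [633.2 -20. ] [34.5 36.3]
t 15.68 p [ 0.6398 -0.2435  0.0771] psi 96.2 j [-21.  39.  21.  72.   0. -27.] F [ 0.4 -0.2 -0.2]
[0.6385, -0.243, -0.018] 96 shift [0.05 0.02 3.81] turn [ 0.01 -0.    0.03]
```

Call:
apply_moves(
  plan=[
    [[0.04, 0.04, 0.9], [0, 0, 0], 60],
    [[0.04, 0.04, 2.2], [0, 0, 0], 60],
    [[0.04, 0.04, 3.3], [0, 0, 0], 60],
    [[0.04, 0.04, 3.8], [0, 0, 0], 60],
    [[0.04, 0.04, 3.8], [0, 0, 0], 60],
    [[0.04, 0.04, 3.8], [0, 0, 0], 60],
    [[0.04, 0.04, 3.8], [0, 0, 0], 20],
    [[0.04, 0.04, 3.8], [0, 0, 0], 10],
  ],
  squeeze=35,
)

```text
time_s: 16.35
ee_pos: [0.6408, -0.2442, -0.0151]
ee_rot: [[-0.994, -0.108, 0.004], [-0.108, 0.994, -0.002], [-0.004, -0.002, -1.0]]
force: [-0.9, 1.2, 23.2]
finger_gap: 0.432
gripper_force: 31.8
```

Call:
apply_moves(
  plan=[
    [[0, 0, 0], [0, 0, 0], 0],
    [[0, 0, 0], [0, 0, 0], 0],
    [[0, 0, 0], [0, 0, 0], 0],
    [[0, 0, 0], [0, 0, 0], 0],
    [[0, 0, 0], [0, 0, 0], 0],
  ],
)

```text
time_s: 16.77
ee_pos: [0.6409, -0.2444, -0.015]
ee_rot: [[-0.994, -0.107, 0.005], [-0.107, 0.994, -0.001], [-0.005, -0.002, -1.0]]
force: [0.6, 0.8, 6.6]
finger_gap: 0.431
gripper_force: 35.6
```

Call:
apply_moves(
  plan=[
    [[0, 0, -0.8], [0, 0, 0], 0],
    [[0, 0, -2.0], [0, 0, 0], 0],
    [[0, 0, -3.2], [0, 0, 0], 0],
    [[0, 0, -3.7], [0, 0, 0], 0],
    [[0, 0, -3.7], [0, 0, 0], 0],
    [[0, 0, -3.7], [0, 0, 0], 0],
  ],
)

```text
time_s: 17.27
ee_pos: [0.6393, -0.2443, 0.0758]
ee_rot: [[-0.994, -0.107, 0.002], [-0.107, 0.994, -0.001], [-0.002, -0.001, -1.0]]
force: [0.3, 0.4, -0.7]
finger_gap: 0.429
gripper_force: 35.2
```

```bash
python3 - <<'E'
from h import *
chain([(.5173,.0775,.072,96)])
save('side','side10'); P,_=cloud('side','side10'); s=P[(np.hypot(P[...,0]-.638,P[...,1]+.243)<.035)&(P[...,2]>.03)]; print(np.sort(s[:,2])[:8].round(4))
E
```

```text
t 17.27 p [ 0.6393 -0.2443  0.0758] psi 96.1 j [-21.  39.  21.  72.  -0. -27.] F [ 0.3  0.4 -0.7]
[0.5173, 0.0775, 0.072] 96 shift [ 3.48 13.32  0.13] turn [-0.01  0.02  0.02]
[0.0901 0.0915 0.092  0.0922 0.0923 0.0923 0.0924 0.0925]
```

Call:
apply_moves(
  plan=[
    [[3.48, 13.3, 0], [0, 0, 0], 0],
    [[3.48, 13.3, 0], [0, 0, 0], 0],
    [[3.48, 13.3, 0], [0, 0, 0], 0],
    [[3.48, 13.3, 0], [0, 0, 0], 0],
    [[3.48, 13.3, 0], [0, 0, 0], 0],
    [[3.48, 13.3, 0], [0, 0, 0], 0],
    [[3.3, 12.8, 0], [0, 0, 0], 0],
    [[3.48, 13.3, 0], [0, 0, 0], 0],
  ],
)

```text
time_s: 17.98
ee_pos: [0.5176, 0.0691, 0.0725]
ee_rot: [[-0.994, -0.107, -0.004], [-0.107, 0.994, -0.0], [0.004, -0.0, -1.0]]
force: [0.9, 0.8, -0.7]
finger_gap: 0.433
gripper_force: 35.3
```

Call:
apply_moves(
  plan=[
    [[0, 0, 0], [0, 0, 0], 0],
    [[0, 0, 0.5], [0, 0, 0], 0],
    [[0, 0, 1.0], [0, 0, 0], 0],
    [[0, 0, 1.0], [0, 0, 0], 0],
    [[0, 0, 1.0], [0, 0, 0], 0],
    [[0, 0, 1.0], [0, 0, 0], 0],
  ],
)

```text
time_s: 18.48
ee_pos: [0.5199, 0.0674, 0.049]
ee_rot: [[-0.994, -0.106, -0.002], [-0.106, 0.994, -0.0], [0.002, -0.0, -1.0]]
force: [0.5, 0.8, -0.3]
finger_gap: 0.434
gripper_force: 35.4
```

```bash
python3 - <<'E'
from h import *
chain([(.5173,.0775,-.004,96)])
E
```

```text
t 18.48 p [0.5199 0.0674 0.049 ] psi 96.1 j [  7.  23. -10.  56.  -0.   1.] F [ 0.5  0.8 -0.3]
[0.5173, 0.0775, -0.004] 96 shift [0.06 0.41 2.12] turn [-0.   -0.02  0.02]
```

Call:
apply_moves(
  plan=[
    [[0.06, 0.41, 0.7], [0, 0, 0], 0],
    [[0.06, 0.41, 1.4], [0, 0, 0], 0],
    [[0.06, 0.41, 1.9], [0, 0, 0], 0],
    [[0.06, 0.41, 2.1], [0, 0, 0], 0],
    [[0.06, 0.41, 2.13], [0, 0, 0], 0],
    [[0.06, 0.41, 2.13], [0, 0, 0], 0],
  ],
)

```text
time_s: 18.98
ee_pos: [0.5182, 0.0775, -0.0033]
ee_rot: [[-0.994, -0.106, 0.0], [-0.106, 0.994, 0.0], [-0.0, 0.0, -1.0]]
force: [0.5, -0.2, -0.2]
finger_gap: 0.433
gripper_force: 35.4
```

Call:
apply_moves(
  plan=[
    [[0, 0, 0], [0, 0, 0], 60],
    [[0, 0, 0], [0, 0, 0], 60],
    [[0, 0, 0], [0, 0, 0], 60],
    [[0, 0, 0], [0, 0, 0], 60],
    [[0, 0, -0.5], [0, 0, 0], 60],
    [[0, 0, -1.7], [0, 0, 0], 60],
    [[0, 0, -3.2], [0, 0, 0], 60],
    [[0, 0, -3.2], [0, 0, 0], 60],
  ],
)

```text
time_s: 19.65
ee_pos: [0.5229, 0.0786, 0.0835]
ee_rot: [[-0.994, -0.107, 0.012], [-0.107, 0.994, 0.002], [-0.012, 0.001, -1.0]]
force: [0.5, 0.3, 0.5]
finger_gap: 0.703
gripper_force: 0.0
```

```bash
python3 - <<'E'
from h import *
chain([(.46,-.08,.076,55),(.392,-.277,.076,1),(.392,-.277,-.018,1),(.392,-.277,.076,1),(.52,-.03,.076,52),(.6237,.088,.076,96)],p=np.array([.5173,.0775,.076]),r=R(96))
E
```

```text
t 19.65 p [0.5229 0.0786 0.0835] psi 96.0 j [ 9. 21. -8. 60. -0.  2.] F [0.5 0.3 0.5]
[0.46, -0.08, 0.076] 55 shift [ 2.94 -6.03  0.  ] turn [0.   0.   6.83]
[0.392, -0.277, 0.076] 1 shift [-2.29 -8.02  0.  ] turn [0. 0. 9.]
[0.392, -0.277, -0.018] 1 shift [0.   0.   3.76] turn [0. 0. 0.]
[0.392, -0.277, 0.076] 1 shift [ 0.    0.   -3.76] turn [0. 0. 0.]
[0.52, -0.03, 0.076] 52 shift [9.79 5.29 0.  ] turn [ 0.   0.  -8.5]
[0.6237, 0.088, 0.076] 96 shift [-0.36  6.27  0.  ] turn [ 0.    0.   -7.33]
```

Call:
apply_moves(
  plan=[
    [[6.47, -13.6, 0], [0, 0, 1.1], 60],
    [[6.47, -13.6, 0], [0, 0, 1.1], 60],
    [[6.47, -13.6, 0], [0, 0, 1.1], 60],
    [[6.47, -13.6, 0], [0, 0, 1.1], 60],
    [[6.47, -13.6, 0], [0, 0, 1.1], 60],
    [[6.47, -13.6, 0], [0, 0, 1.1], 60],
    [[6.47, -13.6, 0], [0, 0, 1.1], 60],
    [[6.47, -13.6, 0], [0, 0, 1.1], 60],
  ],
)

```text
time_s: 20.32
ee_pos: [0.407, -0.2387, 0.077]
ee_rot: [[-1.0, 0.008, 0.001], [0.008, 1.0, -0.001], [-0.001, -0.001, -1.0]]
force: [1.3, 0.5, -0.0]
finger_gap: 0.703
gripper_force: 0.0
```

```bash
python3 - <<'E'
from h import *
chain([(.392,-.277,.076,89)])
save('top','top11')
P,I=cloud('top','top11'); s=P[(np.hypot(P[...,0]-.5173,P[...,1]-.0775)<.047)&(P[...,2]>.045)&(P[...,2]<.07)]
r=cv2.minAreaRect((s[:,:2]*1000).astype(np.float32)); print('knob placed',np.median(s[:,2]).round(4),s.mean(0).round(4),np.round(r[0],1),np.round(r[1],1))
E
```

```text
t 20.32 p [ 0.407  -0.2387  0.077 ] psi 89.5 j [-30.  16. -16.  58.   0. -30.] F [ 1.3  0.5 -0. ]
[0.392, -0.277, 0.076] 89 shift [ 0.59 -1.54  0.04] turn [-0.01  0.01  0.09]
knob placed 0.0505 [0.5158 0.0772 0.0504] [515.8  76.4] [35.9 36.5]
```

Call:
apply_moves(
  plan=[
    [[0.6, -1.5, 0], [0, 0, 0], 60],
    [[0.6, -1.5, 0], [0, 0, 0], 60],
    [[0.6, -1.5, 0], [0, 0, 0], 60],
    [[0.6, -1.5, 0], [0, 0, 0], 60],
  ],
)

```text
time_s: 20.7
ee_pos: [0.3923, -0.274, 0.0765]
ee_rot: [[-1.0, 0.009, 0.0], [0.009, 1.0, 0.0], [-0.0, 0.0, -1.0]]
force: [-0.3, -0.2, 0.3]
finger_gap: 0.698
gripper_force: 0.0
```

```bash
python3 - <<'E'
from h import *
o=get_obs();save('wrist','wrist12')
P,I=wcloud('wrist12'); W=P@np.array(o['ee_rot']).T+o['ee_pos']
m=(np.hypot(W[...,0]-.392,W[...,1]+.277)<.035)&(abs(W[...,2]-.049)<.004)
r=cv2.minAreaRect((W[m][:,:2]*1000).astype(np.float32)); print('relay',m.sum(),W[m].mean(0).round(4),np.round(r[0],1),np.round(r[1],1),r[2])
chain([(.392,-.277,-.018,89)])
E
```

```text
relay 2306 [ 0.3918 -0.2756  0.0484] [ 392.6 -275.6] [37.8 30.6] 88.59212493896484
t 20.75 p [ 0.3926 -0.2734  0.0764] psi 89.6 j [-35.  17. -15.  58.   0. -34.] F [0.6 0.6 0.2]
[0.392, -0.277, -0.018] 89 shift [ 0.02 -0.14  3.78] turn [0.  0.  0.1]
```

Relay is at (0.3924, -0.2757). I'll grasp it now.

Call:
apply_moves(
  plan=[
    [[0.01, -0.09, 0.9], [0, 0, 0.15], 60],
    [[0.01, -0.09, 2.2], [0, 0, 0.15], 60],
    [[0.01, -0.09, 3.3], [0, 0, 0.15], 60],
    [[0.01, -0.09, 3.75], [0, 0, 0.15], 60],
    [[0.01, -0.09, 3.75], [0, 0, 0.15], 60],
    [[0.01, -0.09, 3.75], [0, 0, 0.15], 60],
    [[0.01, -0.09, 3.75], [0, 0, 0.15], 20],
    [[0.01, -0.09, 3.75], [0, 0, 0.15], 10],
  ],
)

```text
time_s: 21.42
ee_pos: [0.3936, -0.2768, -0.0159]
ee_rot: [[-1.0, 0.023, 0.003], [0.023, 1.0, -0.002], [-0.003, -0.002, -1.0]]
force: [-2.8, 3.8, 11.0]
finger_gap: 0.437
gripper_force: 34.7
```

Call:
apply_moves(
  plan=[
    [[0, 0, 0], [0, 0, 0], 0],
    [[0, 0, 0], [0, 0, 0], 0],
    [[0, 0, 0], [0, 0, 0], 0],
    [[0, 0, 0], [0, 0, 0], 0],
    [[0, 0, 0], [0, 0, 0], 0],
  ],
)

```text
time_s: 21.83
ee_pos: [0.3936, -0.277, -0.0158]
ee_rot: [[-1.0, 0.024, 0.003], [0.024, 1.0, -0.001], [-0.004, -0.001, -1.0]]
force: [1.6, 1.7, 7.0]
finger_gap: 0.439
gripper_force: 36.0
```

Call:
apply_moves(
  plan=[
    [[0, 0, -0.8], [0, 0, 0], 0],
    [[0, 0, -2.0], [0, 0, 0], 0],
    [[0, 0, -3.2], [0, 0, 0], 0],
    [[0, 0, -4.0], [0, 0, 0], 0],
    [[0, 0, -4.0], [0, 0, 0], 0],
    [[0, 0, -4.0], [0, 0, 0], 0],
  ],
)

```text
time_s: 22.33
ee_pos: [0.3928, -0.2772, 0.0839]
ee_rot: [[-1.0, 0.024, 0.003], [0.024, 1.0, -0.002], [-0.003, -0.002, -1.0]]
force: [0.4, -0.8, -1.5]
finger_gap: 0.441
gripper_force: 35.5
```

```bash
python3 - <<'E'
from h import *
o=get_obs(); print(o['finger_gap'],o['gripper_force'])
chain([(.60,-.06,.08,95),(.6237,.0883,.08,95)])
save('side','side13'); P,_=cloud('side','side13'); s=P[(np.hypot(P[...,0]-.392,P[...,1]+.277)<.035)&(P[...,2]>.03)]; print(np.sort(s[:,2])[:8].round(4))
E
```

```text
0.44143974378916323 35.47268986701965
t 22.33 p [ 0.3928 -0.2772  0.0839] psi 88.6 j [-35.  16. -15.  59.  -0. -34.] F [ 0.4 -0.8 -1.5]
[0.6, -0.06, 0.08] 95 shift [-8.07  8.89  0.16] turn [-0.02  0.02 -1.06]
[0.6237, 0.0883, 0.08] 95 shift [-1.46  5.83  0.  ] turn [0. 0. 0.]
[0.1001 0.1007 0.1016 0.1016 0.1016 0.1017 0.1018 0.1018]
```

Call:
apply_moves(
  plan=[
    [[-8.1, 8.9, 0], [0, 0, -1.1], 0],
    [[-8.1, 8.9, 0], [0, 0, -1.1], 0],
    [[-8.1, 8.9, 0], [0, 0, -1.1], 0],
    [[-8.1, 8.9, 0], [0, 0, -1.1], 0],
    [[-8.1, 8.9, 0], [0, 0, -1.1], 0],
    [[-8.1, 8.9, 0], [0, 0, -1.1], 0],
    [[-8.1, 8.9, 0], [0, 0, -1.1], 0],
    [[-8.1, 8.9, 0], [0, 0, -1.1], 0],
  ],
)

```text
time_s: 23.05
ee_pos: [0.6025, -0.0536, 0.0801]
ee_rot: [[-0.995, -0.097, -0.0], [-0.097, 0.995, 0.002], [0.0, 0.002, -1.0]]
force: [0.7, -0.1, -1.2]
finger_gap: 0.435
gripper_force: 35.6
```

Call:
apply_moves(
  plan=[
    [[-0.35, 1.4, 0], [0, 0, 0], 0],
    [[-0.75, 3.0, 0], [0, 0, 0], 0],
    [[-1.15, 4.6, 0], [0, 0, 0], 0],
    [[-1.45, 5.8, 0], [0, 0, 0], 0],
    [[-1.45, 5.8, 0], [0, 0, 0], 0],
    [[-1.45, 5.8, 0.6], [0, 0, 0], 0],
    [[-1.45, 5.8, 1.2], [0, 0, 0], 0],
    [[-1.45, 5.8, 1.2], [0, 0, 0], 0],
  ],
)

```text
time_s: 23.72
ee_pos: [0.6185, 0.088, 0.0473]
ee_rot: [[-0.996, -0.092, -0.01], [-0.092, 0.996, -0.002], [0.01, -0.001, -1.0]]
force: [-1.1, 0.1, -2.5]
finger_gap: 0.442
gripper_force: 35.7
```

Call:
apply_moves(
  plan=[
    [[0, 0, 0], [0, 0, 0], 0],
    [[0, 0, 0], [0, 0, 0], 0],
    [[0, 0, 0], [0, 0, 0], 0],
  ],
)

```text
time_s: 23.97
ee_pos: [0.6231, 0.0884, 0.0532]
ee_rot: [[-0.996, -0.091, 0.001], [-0.091, 0.996, 0.0], [-0.001, -0.0, -1.0]]
force: [-0.5, -0.1, -0.8]
finger_gap: 0.44
gripper_force: 35.7
```

```bash
python3 - <<'E'
from h import *
chain([(.6237,.0883,-.005,95)])
save('side','side14'); P,_=cloud('side','side14'); s=P[(np.hypot(P[...,0]-.6237,P[...,1]-.088)<.035)&(P[...,2]>.03)]; print(np.sort(s[:,2])[:8].round(4))
E
```

```text
t 23.97 p [0.6231 0.0884 0.0532] psi 95.2 j [ 8. 34.  8. 64. -0.  3.] F [-0.5 -0.1 -0.8]
[0.6237, 0.0883, -0.005] 95 shift [-0.02 -0.    2.33] turn [-0.    0.01  0.03]
[0.07   0.0708 0.0708 0.0713 0.0713 0.0716 0.0716 0.0717]
```

Call:
apply_moves(
  plan=[
    [[0, 0, 0.8], [0, 0, 0], 0],
    [[0, 0, 1.5], [0, 0, 0], 0],
    [[0, 0, 2.1], [0, 0, 0], 0],
    [[0, 0, 2.3], [0, 0, 0], 0],
    [[0, 0, 2.32], [0, 0, 0], 0],
    [[0, 0, 2.32], [0, 0, 0], 0],
  ],
)

```text
time_s: 24.52
ee_pos: [0.6232, 0.0888, -0.0046]
ee_rot: [[-0.996, -0.091, 0.001], [-0.091, 0.996, 0.0], [-0.001, 0.0, -1.0]]
force: [0.7, 0.3, -0.9]
finger_gap: 0.442
gripper_force: 36.0
```

Call:
apply_moves(
  plan=[
    [[0, 0, 0], [0, 0, 0], 60],
    [[0, 0, 0], [0, 0, 0], 60],
    [[0, 0, 0], [0, 0, 0], 60],
    [[0, 0, 0], [0, 0, 0], 60],
    [[0, 0, -0.5], [0, 0, 0], 60],
    [[0, 0, -1.7], [0, 0, 0], 60],
    [[0, 0, -3.2], [0, 0, 0], 60],
    [[0, 0, -4.5], [0, 0, 0], 60],
  ],
)

```text
time_s: 25.18
ee_pos: [0.6223, 0.0889, 0.1086]
ee_rot: [[-0.996, -0.091, -0.001], [-0.091, 0.996, -0.0], [0.001, -0.0, -1.0]]
force: [0.7, 0.0, -0.2]
finger_gap: 0.704
gripper_force: 0.0
```

Call:
apply_moves(
  plan=[
    [[9, 3, -2], [0, 0, 0], 60],
    [[9, 3, -2], [0, 0, 0], 60],
    [[9, 3, -2], [0, 0, 0], 60],
    [[9, 3, -2], [0, 0, 0], 60],
    [[9, 3, -2], [0, 0, 0], 60],
    [[9, 3, -2], [0, 0, 0], 60],
    [[9, 3, -2], [0, 0, 0], 60],
    [[9, 3, -2], [0, 0, 0], 60],
  ],
)

```text
time_s: 25.85
ee_pos: [0.3909, 0.1436, 0.1584]
ee_rot: [[-0.996, -0.093, 0.003], [-0.093, 0.996, 0.001], [-0.003, 0.001, -1.0]]
force: [0.2, -0.2, 0.8]
finger_gap: 0.7
gripper_force: 0.0
```

```bash
python3 - <<'E'
from h import *
p,_=save('top','top15'); print(get_obs()['time_s'])
for c in ('top','side'):
    if c=='side': save('side','side15')
    P,I=cloud(c,c+'15')
    for n,g,h in (('housing',(.5281,-.0289),.052),('plug',(.6345,-.0181),.058),('knob',(.5173,.0775),.05),('relay',(.6237,.0883),.058)):
        s=P[(np.hypot(P[...,0]-g[0],P[...,1]-g[1])<.047)&(abs(P[...,2]-h)<.005)]
        if len(s)<5: print(c,n,len(s)); continue
        r=cv2.minAreaRect((s[:,:2]*1000).astype(np.float32)); print(c,n,np.median(s[:,2]).round(4),'err mm',np.round(np.array(r[0])-1000*np.array(g),1),np.round(r[1],1),r[2])
E
```

```text
25.9
top housing 0.0519 err mm [0.2 1. ] [57.8 39.9] 6.332582473754883
top plug 0.0582 err mm [-1.  -1.8] [34.2 35.6] 88.82041931152344
top knob 0.0504 err mm [-1.5 -1.1] [36.2 36.3] 89.93155670166016
top relay 0.0579 err mm [-2.4  0.2] [29.6 37.5] 3.9821197986602783
side housing 0.053 err mm [ 0.3 -0.4] [58.3 42. ] 8.028864860534668
side plug 0.0593 err mm [-0.2 -2.5] [38.5 35.5] 49.87078857421875
side knob 0.0515 err mm [-1.1 -2.2] [35.4 37.5] 46.58412551879883
side relay 0.0586 err mm [-2.1 -3. ] [30.1 41.2] 4.435327529907227
```

View pics/top15.png

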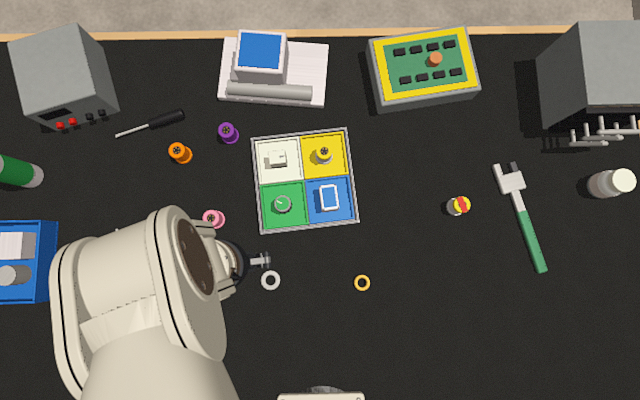

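The top view shows all four good parts upright in their pockets: relay (278,158), plug (324,155), knob (283,204) and housing (330,198). The scrap plug still stands at (459,205). All four are within 4 mm of their pocket centres, so I'm handing the job in.

```bash
python3 -c "
from bench import *
print(sign_off())"
```

```text
the job is handed in; nothing more can be done
None
```

The job is handed in: the good housing, plug, knob and relay stand upright in their matching pockets, placed in the order asked and within about 4 mm of centre, at about 26 s. The scrap plug shows unmoved in the last picture; the arm hid the scrap housing there, but it was never approached.

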